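# Put the hot pots back on their own heat mats

## Task

The three hot pots are standing on one another's heat mats: put each one upright in the middle of the mat that matches the colour of its lid. They must never stand on the bare worktop, so use the spare cork mat as the halfway place; keep them upright, set them down without dropping them, and leave the shaker and the small bowl where they are.

Things in the scene. Friction and masses are not known exactly. Their poses are not given: they have to be found in the camera images.
- pot_red: loose round steel pot with red lid and knob, about 0.4 kg, all one rigid piece; body 84 mm across, lid 88 mm across with top at 70 mm; on its centre an upright round knob 26 mm across, from 70 to 100 mm above the underside, to lift it by. Two loop handles at +y and -y, 50 mm up, reach 56 mm from the axis. Origin: centre of underside, z up. Starts upright on a mat of another colour
- pot_yellow: loose round steel pot with yellow lid and knob, about 0.4 kg, all one rigid piece; body 84 mm across, lid 88 mm across with top at 70 mm; on its centre an upright round knob 26 mm across, from 70 to 100 mm above the underside, to lift it by. Two loop handles at +y and -y, 50 mm up, reach 56 mm from the axis. Origin: centre of underside, z up. Starts upright on a mat of another colour
- pot_blue: loose round steel pot with blue lid and knob, about 0.4 kg, all one rigid piece; body 84 mm across, lid 88 mm across with top at 70 mm; on its centre an upright round knob 26 mm across, from 70 to 100 mm above the underside, to lift it by. Two loop handles at +y and -y, 50 mm up, reach 56 mm from the axis. Origin: centre of underside, z up. Starts upright on a mat of another colour
- trivet_red: a round flat red silicone heat mat, 120 mm across and 10 mm thick, fixed to the worktop; origin at the centre of its underside (on the worktop), z up; a pot on it has its own origin 10 mm higher; the place of the red-lidded pot
- trivet_yellow: a round flat yellow silicone heat mat, 120 mm across and 10 mm thick, fixed to the worktop; origin at the centre of its underside (on the worktop), z up; a pot on it has its own origin 10 mm higher; the place of the yellow-lidded pot
- trivet_blue: a round flat blue silicone heat mat, 120 mm across and 10 mm thick, fixed to the worktop; origin at the centre of its underside (on the worktop), z up; a pot on it has its own origin 10 mm higher; the place of the blue-lidded pot
- trivet_spare: a round flat brown cork heat mat, 120 mm across and 10 mm thick, fixed to the worktop; origin at the centre of its underside (on the worktop), z up; a pot on it has its own origin 10 mm higher; the spare mat, empty at the start. (The worktop is at z = 0; a fixed kitchen scale 35 mm high stands 0.76 m or more ahead of the robot)
- shaker: bystander: a loose white shaker with a steel top, 46 mm across, 75 mm high, upright; origin at the centre of its underside
- ramekin: bystander: a loose small white ceramic bowl, 68 mm across the rim, 38 mm high, empty; origin at the centre of its underside
There are look-alikes about, which are no part of the job. Leave any green look-alike of the trivet_yellow alone.

How it is judged:
By the outcome, as a careful person would: the job done as asked, in the order asked, and still so for the second after the job is handed in, with the robot touching nothing.
It also fails if it takes over 104 s, if anything falls off the work surface, if the arm or the gripper's body presses on something with over 40 N, if the wrist force passes 120 N, or if a joint passes its speed limit or range.

## Robot

A 6-joint arm with a two-finger parallel gripper is mounted at the origin on the work surface. World frame = base frame: x ahead of the robot, y to its left, z up, the work surface at z = 0. Lengths are in m, angles in rad, forces in N, time in s.
With the tool pointing down it reaches from about 0.35 to 0.8 m from the base axis. Payload 7.3 kg.
Tool frame: the origin (TCP) lies on the centre line of the jaws, within the pads' length; the fingertips stand arm.finger_overhang ahead of it and the grasp point (between the pads) lies 8 mm behind it (arm.finger_overhang is the distance from the TCP to the fingertips, in m); z points along the fingers, y is the line along which they close (so a half turn about z gives the same grasp; the last joint's range is limited). The gripper opens to 85 mm and grips with 20 to 120 N. Pads are 22 mm wide; open, the fingers measure 114 mm over their backs; the gripper's body (76 mm by 85 mm) begins 54 mm behind the grasp point. The pads swing forward as they close: fully open they stand 13 mm farther back than shut.
Start: joints at [1.056, 0.342, 1.524, -0, 1.275, -0.146], TCP at [0.189, 0.49, 0.242] pointing down, gripper open.
Joint ranges: [-2.53, 2.53], [-0.77, 2.02], [0.04, 2.7], [-1, 4.14], [0.28, 2.66], [-3.11, 3.11]. Speed limits (rad/s): [2.57, 2.57, 3.14, 3.14, 3.14, 3.14].

## Interface

Orientations are given as a rotation vector (axis times angle).
In Python, from workcell import arm, imaging, workorder gives the robot as it stands.
- The arm moves only by the tool play_rows, never from a script. Its argument "deltas" is a list of rows, each a list of 3 entries, a list of its own where there are three numbers: the shift along the tool's x, y, z in cm, then the turn, a rotation vector about the tool's x, y, z in degrees, then the opening, from 0 (shut) to 1 (fully open). A call has 1 to 12 rows; each row shifts and turns the commanded pose from where the row before left it, along the tool's axes as they then stand; what a row does not reach is not made up. A row lasts 1/12 s, in which the tool goes at most 41.7 mm and 7.16 degrees, less where a joint would pass 70% of its speed; a pose out of reach is approached as far as the arm can. A call with a gripper value outside its range is refused whole. The fingers move at their own pace and stop on an object; "squeeze" is the grip in N (left out, the last holds). Time passes only in rows, so rows that do not move let the fingers close. It gives the time, the measured TCP pose, the force, the opening and the grip force at its end, in the units of the state.
- arm.state(): the state, without advancing time (a new reading comes with each control period).
- imaging.read_camera(name): name is "scene" or "side" or "wrist"; returns the picture (480x640x3 uint8, red, green, blue); there is no depth.
- imaging.camera_params(name): a dict with "intrinsics" (3x3 intrinsics, pixels), "xyz" and "rotation" of the camera in the world; the wrist camera has in their place "tool_from_camera" (4x4, takes a point from camera to tool coordinates, whose origin is the TCP and whose axes are the flange's). Camera axes: x right, y down, z forward; pixel columns grow to the right and rows downward; lengths in m; the calibration is good to about 2 mm. A picture is of the moment at which its call begins: read the wrist's pose just before it. camera_params takes no time and is no camera call.
- workorder.sign_off(): hands the job in; it is judged then, once.
The state is a dict: "time": time; "joints": joint angles; "joint_vel": joint speeds; "joint_efforts": joint torques, N m; "tool_pos": TCP position; "ee_rot": TCP orientation; "force": force on the tool from outside, world axes, zero at the start; "ft_torque": the same for the moment, N m; "finger_gap": finger opening in m; "grasp_force": force on a finger pad.
Only numpy, scipy, OpenCV 4.12 (cv2) and the standard library are available. Lean on these libraries where they do the work, as an engineer would, in place of code of your own. Each camera call takes 0.05 s, during which the arm holds its last target. There are 200 camera calls.

## Working session

There is one attempt and no reset: what is moved stays moved. The work goes in short steps, Python scripts to look and compute and a tool call to move; the robot and the scene stay as the last step left them, time stands still between calls to the robot, and variables do not carry over. Pictures are saved under pics/ and viewed, at most 14 in all, crops included, and the job is handed in when it is done.

Besides the shell and the picture viewer there is one more tool, called after "Request:" by a JSON object that holds its "method" and its "body". play_rows: Moves the arm, as the interface text tells. Its arguments: {"type":"object","properties":{"deltas":{"type":"array"},"squeeze":{"type":"number"}},"required":["deltas"]}

```bash
mkdir -p pics; python3 - <<'E'
from workcell import arm, imaging
import cv2
s=arm.state();print({k:s[k] for k in('time','tool_pos','ee_rot','finger_gap')},arm.finger_overhang)
for n in('scene','side'):
    cv2.imwrite(f'pics/{n}0.png',imaging.read_camera(n)[:,:,::-1]);print(n,imaging.camera_params(n))
print(imaging.camera_params('wrist'))
E
```

```text
{'time': 0.0, 'tool_pos': array([0.18902153, 0.48937519, 0.24162464]), 'ee_rot': array([-5.75850137e-01, -3.08784428e+00,  2.27249661e-03]), 'finger_gap': 0.0855796832039109} 0.011
scene {'intrinsics': array([[484.99117986,   0.        , 316.03644138],
       [  0.        , 484.99117986, 238.18160913],
       [  0.        ,   0.        ,   1.        ]]), 'xyz': array([ 1.31600577, -0.03281316,  0.78320464]), 'rotation': array([-1.80394416, -1.71504597,  0.6850134 ])}
side {'intrinsics': array([[555.23559163,   0.        , 321.8944929 ],
       [  0.        , 555.23559163, 238.27404175],
       [  0.        ,   0.        ,   1.        ]]), 'xyz': array([ 0.02534974, -0.81860509,  0.6200099 ]), 'rotation': array([-2.02585603,  0.63002416, -0.38758861])}
{'intrinsics': array([[415.89143627,   0.        , 320.62118268],
       [  0.        , 415.89143627, 240.8169138 ],
       [  0.        ,   0.        ,   1.        ]]), 'tool_from_camera': array([[-6.13922402e-04, -9.46398420e-01, -3.23001012e-01,
         8.43123326e-02],
       [ 9.99999753e-01, -4.70107688e-04, -5.23258662e-04,
        -1.07946207e-03],
       [ 3.43365912e-04, -3.23001253e-01,  9.46398475e-01,
        -1.31514347e-01],
       [ 0.00000000e+00,  0.00000000e+00,  0.00000000e+00,
         1.00000000e+00]])}
```

View pics/scene0.png

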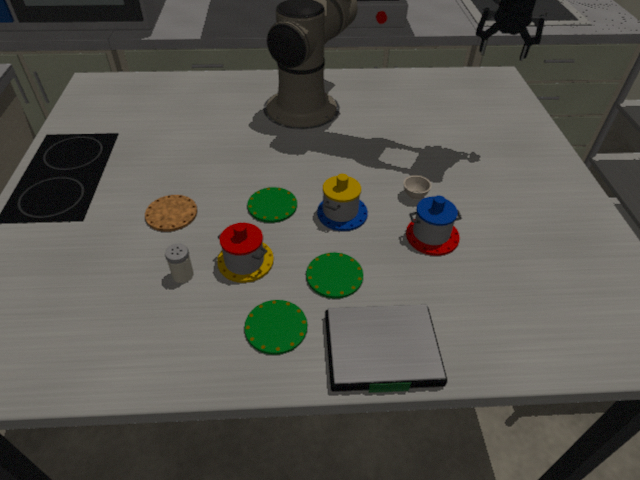

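View pics/side0.png

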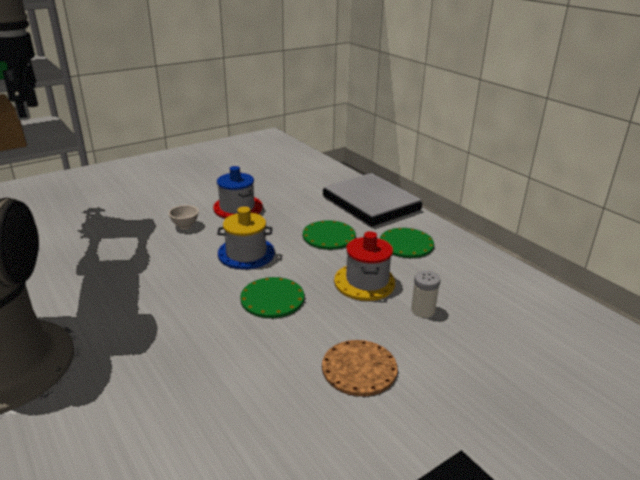

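Red pot stands on yellow, yellow on blue and blue on red, with the cork mat at scene (171,212) and side (360,366). The three green mats are look-alikes. Next I'll measure knobs and mats in both views.

```bash
cat > h.py <<'E'
import numpy as np, cv2
from scipy.spatial.transform import Rotation as R
from scipy.optimize import least_squares
from workcell import arm, imaging
def cam(n):
    p=imaging.camera_params(n);K=p['intrinsics']
    if n=='wrist':
        s=arm.state();T=np.eye(4);T[:3,:3]=R.from_rotvec(s['ee_rot']).as_matrix();T[:3,3]=s['tool_pos']
        T=T@p['tool_from_camera'];return K,T[:3,:3],T[:3,3]
    return K,R.from_rotvec(p['rotation']).as_matrix(),p['xyz']
def plane(c,uv,z):
    K,A,t=c;uv=np.atleast_2d(uv).astype(float)
    d=np.c_[uv,np.ones(len(uv))]@np.linalg.inv(K).T@A.T
    return (t+d*((z-t[2])/d[:,2])[:,None])[:,:2]
def masks(im):
    h=cv2.cvtColor(im,cv2.COLOR_RGB2HSV);H,S,V=[h[...,i].astype(int) for i in range(3)]
    return {'red':((H<4)|(H>174))&(S>190)&(V>70),'yellow':(H>20)&(H<32)&(S>170)&(V>70),
            'blue':(H>100)&(H<125)&(S>170)&(V>60),'spare':(H>6)&(H<19)&(S>80)&(V>60)}
def disc(c,m,g,rad=.06):
    """fit a circle of known radius to the camera-facing edge (z=0) and far edge (z=.01) of mat mask near guess g"""
    v,u=np.nonzero(m);P=plane(c,np.c_[u,v],.005);k=np.linalg.norm(P-g,axis=1)<.08
    hull=cv2.convexHull(np.c_[u,v][k].astype(np.float32)).reshape(-1,2)
    dc=c[2][:2]-g;dc/=np.linalg.norm(dc)
    near=plane(c,hull,0);x=np.array(g,float)
    for _ in range(6):
        a=(near-x)@dc; n=near[a>.0]
        x=least_squares(lambda q:np.linalg.norm(n-q,axis=1)-rad,x,loss='soft_l1',f_scale=.002).x
    r=np.linalg.norm(n-x,axis=1)-rad
    return x,np.abs(r).max(),len(n)
E
python3 - <<'E'
from h import *
ims={n:imaging.read_camera(n) for n in('scene','side')}
knob={'scene':dict(red=(240,229),yellow=(342,180),blue=(437,202)),'side':dict(red=(370,236),yellow=(244,211),blue=(235,170))}
g={'red':(432,240),'yellow':(245,263),'blue':(342,214),'spare':(171,212)}
for n in ims:
    c=cam(n);M=masks(ims[n])
    for k in g:
        x0=plane(cam('scene'),g[k],.005)[0]
        print(n,k,'mat',np.round(disc(c,M[k],x0),4) if 0 else disc(c,M[k],x0), 'guess',x0.round(3))
    for k in knob[n]: print(n,'knob',k,plane(c,knob[n][k],.11).round(4))
for n,(a,b,w,h) in dict(scene=(140,140,340,150),side=(160,150,280,250)).items():
    f=2.3
    cv2.imwrite(f'pics/{n}_crop.png',cv2.resize(ims[n][b:b+h,a:a+w,::-1],None,fx=f,fy=f,interpolation=cv2.INTER_CUBIC))
E
```

```text
scene red mat (array([0.55389805, 0.28393792]), np.float64(0.0035793408884019287), 11) guess [0.579 0.275]
scene yellow mat (array([ 0.61394244, -0.13846112]), np.float64(0.001671944479547681), 13) guess [ 0.628 -0.138]
scene blue mat (array([0.46898181, 0.08415035]), np.float64(0.0020454960564662977), 9) guess [0.485 0.082]
scene spare mat (array([ 0.45830638, -0.3212303 ]), np.float64(0.0015058896228842406), 12) guess [ 0.461 -0.319]
scene knob red [[ 0.6315 -0.1381]]
scene knob yellow [[0.4883 0.0765]]
scene knob blue [[0.5691 0.2689]]
side red mat (array([0.56679221, 0.29087139]), np.float64(0.0037158374866720217), 8) guess [0.579 0.275]
side yellow mat (array([ 0.62194364, -0.13670483]), np.float64(0.0018044457308664177), 14) guess [ 0.628 -0.138]
side blue mat (array([0.48141461, 0.08679609]), np.float64(0.0018808612125317953), 10) guess [0.485 0.082]
side spare mat (array([ 0.46342769, -0.32026826]), np.float64(0.0009659579366289514), 16) guess [ 0.461 -0.319]
side knob red [[ 0.6172 -0.1494]]
side knob yellow [[0.4709 0.0656]]
side knob blue [[0.5509 0.2577]]
```

View pics/scene_crop.png

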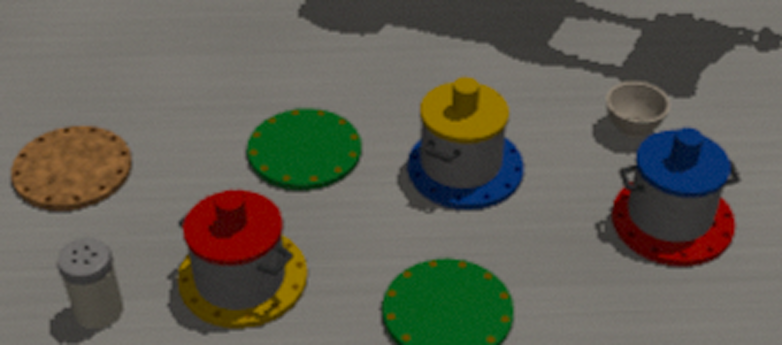

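View pics/side_crop.png

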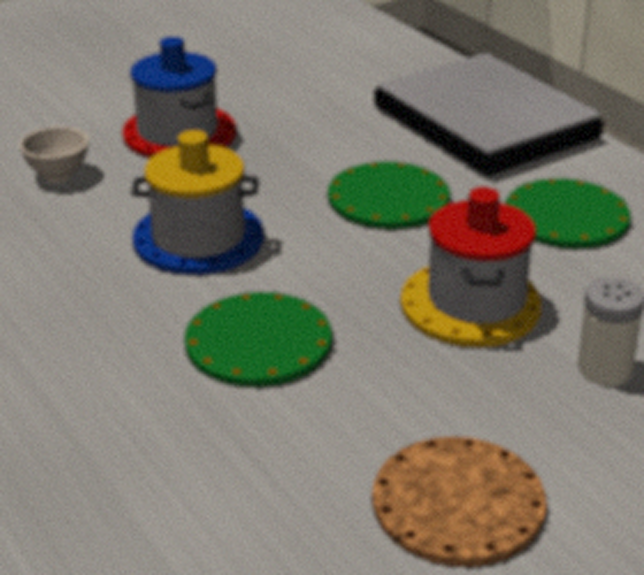

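```bash
cat >> h.py <<'E'
def tri(obs):
    f=lambda X:np.concatenate([ (lambda p:p[:2]/p[2]-uv)(c[0]@c[1].T@(X-c[2])) for c,uv in obs])
    r=least_squares(f,[.5,0,.1]);return r.x.round(4),np.abs(r.fun).max().round(2)
E
python3 - <<'E'
from h import *
C=[cam('scene'),cam('side')]
for k,a,b in(('red',(240,226),(370.4,234.8)),('yellow',(342.2,177.4),(244,210)),('blue',(438.7,199),(234.8,169.))):
    print(k,*tri([(C[0],a),(C[1],b)]),plane(C[0],a,.11).round(4),plane(C[1],b,.11).round(4))
s=arm.state();print(s['time'],R.from_rotvec(s['ee_rot']).as_matrix().round(3))
E
```

```text
red [ 0.6231 -0.1406  0.1079] 1.0 [[ 0.623  -0.1386]] [[ 0.6207 -0.1463]]
yellow [0.4763 0.0775 0.1064] 0.46 [[0.4793 0.0778]] [[0.473  0.0694]]
blue [0.5577 0.275  0.1063] 0.64 [[0.5599 0.2746]] [[0.5532 0.2631]]
0.2 [[-0.933  0.36  -0.   ]
 [ 0.36   0.933 -0.001]
 [ 0.    -0.001 -1.   ]]
```

Request:
{"method": "play_rows", "body": {"deltas": [[[-2.87, -1.97, 0], [0, 0, 0], 1], [[-2.87, -1.97, 0], [0, 0, 0], 1], [[-2.87, -1.97, 0], [0, 0, 0], 1], [[-2.87, -1.97, 0], [0, 0, 0], 1], [[-2.87, -1.97, 0], [0, 0, 0], 1], [[-2.87, -1.97, 0], [0, 0, 0], 1], [[-2.87, -1.97, 0], [0, 0, 0], 1], [[-2.87, -1.97, 0], [0, 0, 0], 1], [[-2.87, -1.97, 0], [0, 0, 0], 1], [[-2.87, -1.97, 0], [0, 0, 0], 1], [[-2.87, -1.97, 0], [0, 0, 0], 1]]}}

```text
time: 1.12
tool_pos: [0.4062, 0.1722, 0.2423]
ee_rot: [0.576, 3.088, 0.0]
force: [1.1, -0.5, 0.0]
finger_gap: 0.0855
grasp_force: 0.0
```

Request:
{"method": "play_rows", "body": {"deltas": [[[-2.87, -1.97, 0], [0, 0, 0], 1], [[-2.87, -1.97, 0], [0, 0, 0], 1], [[-2.87, -1.97, 0], [0, 0, 0], 1], [[-2.87, -1.97, 0], [0, 0, 0], 1], [[-2.87, -1.97, 0], [0, 0, 0], 1], [[-2.87, -1.97, 0], [0, 0, 0], 1], [[-2.87, -1.97, 0], [0, 0, 0], 1], [[-2.87, -1.97, 0], [0, 0, 0], 1], [[-2.87, -1.97, 0], [0, 0, 0], 1], [[-2.87, -1.97, 0], [0, 0, 0], 1], [[-2.87, -1.97, 0], [0, 0, 0], 1], [[0, 0, 0], [0, 0, 0], 1]]}}

```text
time: 2.12
tool_pos: [0.6239, -0.1476, 0.2406]
ee_rot: [0.583, 3.087, -0.003]
force: [-1.2, 0.1, -0.4]
finger_gap: 0.0852
grasp_force: 0.0
```

```bash
cat > w.py <<'E'
from h import *
import sys
s=arm.state();print(s['time'],s['tool_pos'].round(4),s['ee_rot'].round(4),s['joints'].round(2),s['force'].round(1))
c=cam('wrist');im=imaging.read_camera('wrist')
cv2.imwrite(f'pics/{sys.argv[1]}.png',im[:,:,::-1]);np.savez(f'pics/{sys.argv[1]}.npz',K=c[0],A=c[1],t=c[2])
E
python3 w.py w1
```

```text
2.1167 [ 0.6239 -0.1476  0.2406] [ 5.8250e-01  3.0867e+00 -2.6000e-03] [-0.35  0.56  1.17 -0.    1.41 -1.55] [-1.2  0.1 -0.4]
```

View pics/w1.png

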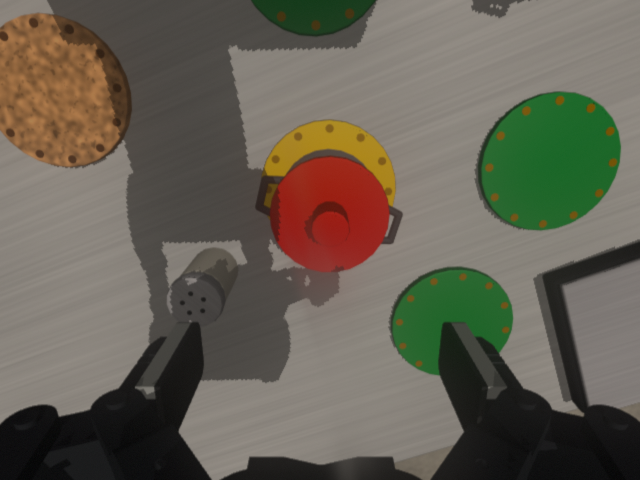

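```bash
cat >> h.py <<'E'
def load(n):
    d=np.load(f'pics/{n}.npz');return cv2.imread(f'pics/{n}.png')[:,:,::-1].copy(),(d['K'],d['A'],d['t'])
def mat(im,c,k,g,z=.01,rad=.06):
    v,u=np.nonzero(masks(im)[k]);P=plane(c,np.c_[u,v],z);s=(np.linalg.norm(P-g,axis=1)<.085)
    h=cv2.convexHull(np.c_[u,v][s].astype(np.float32)).reshape(-1,2)
    h=h[(h[:,0]>2)&(h[:,0]<637)&(h[:,1]>2)&(h[:,1]<477)]
    Q=plane(c,h,z);x=np.array(g,float)
    for t in(.02,.01,.004,.004):
        q=Q[np.abs(np.linalg.norm(Q-x,axis=1)-rad)<t]
        x=least_squares(lambda p:np.linalg.norm(q-p,axis=1)-rad,x,loss='soft_l1',f_scale=.001).x
    a=np.degrees(np.arctan2(*(q-x).T[::-1]));return x.round(4),len(q),np.sort(a).round()
E
python3 - <<'E'
from h import *
im,c=load('w1')
print('knob',plane(c,(331,227),.11),'lid',plane(c,(330.5,213.5),.08))
print(mat(im,c,'yellow',np.array([.618,-.1375])))
print(mat(im,c,'spare',np.array([.461,-.321])))
E
```

```text
knob [[ 0.62179383 -0.14099671]] lid [[ 0.62089231 -0.14034221]]
(array([ 0.619 , -0.1409]), 34, array([-179., -174., -165., -152., -149., -141., -138., -135., -128.,
       -126., -100.,  -98.,   56.,   57.,   61.,   66.,   82.,   85.,
         91.,   94.,  102.,  106.,  111.,  122.,  131.,  136.,  141.,
        146.,  151.,  156.,  159.,  167.,  171.,  176.]))
(array([ 0.4623, -0.319 ]), 48, array([-178., -173.,  -78.,  -72.,  -62.,  -59.,  -52.,  -48.,  -46.,
        -38.,  -34.,  -29.,  -17.,  -10.,   -1.,    3.,    5.,    9.,
         16.,   24.,   29.,   34.,   36.,   44.,   47.,   51.,   56.,
         63.,   70.,   74.,   77.,   82.,   89.,   96.,   99.,  105.,
        112.,  119.,  124.,  132.,  136.,  142.,  147.,  157.,  163.,
        168.,  173.,  176.]))
```

Red lid is centred at about (331,213) with its knob top at (331,227); the knob is at (0.621,-0.141), consistent with the earlier triangulation. Going down to grasp.

Request:
{"method": "play_rows", "body": {"deltas": [[[0.5, 0.5, 1.5], [0, 0, 0], 1], [[0, 0, 2.5], [0, 0, 0], 1], [[0, 0, 2.5], [0, 0, 0], 1], [[0, 0, 2.5], [0, 0, 0], 1], [[0, 0, 2.0], [0, 0, 0], 1], [[0, 0, 1.5], [0, 0, 0], 1], [[0, 0, 1.0], [0, 0, 0], 1], [[0, 0, 0.6], [0, 0, 0], 1], [[0, 0, 0.4], [0, 0, 0], 1], [[0, 0, 0], [0, 0, 0], 1], [[0, 0, 0], [0, 0, 0], 1]], "squeeze": 50}}

```text
time: 3.08
tool_pos: [0.6195, -0.1357, 0.0981]
ee_rot: [0.576, 3.087, -0.0]
force: [0.3, 0.3, 0.4]
finger_gap: 0.0855
grasp_force: 0.0
```

Request:
{"method": "play_rows", "body": {"deltas": [[[0, 0, 0], [0, 0, 0], 0.6], [[0, 0, 0], [0, 0, 0], 0.45], [[0, 0, 0], [0, 0, 0], 0.35], [[0, 0, 0], [0, 0, 0], 0.2], [[0, 0, 0], [0, 0, 0], 0], [[0, 0, 0], [0, 0, 0], 0], [[0, 0, 0], [0, 0, 0], 0], [[0, 0, 0], [0, 0, 0], 0]]}}

```text
time: 3.75
tool_pos: [0.6192, -0.136, 0.0975]
ee_rot: [0.576, 3.088, -0.001]
force: [0.6, -1.5, 1.9]
finger_gap: 0.0245
grasp_force: 49.4
```

Request:
{"method": "play_rows", "body": {"deltas": [[[0, 0, -0.3], [0, 0, 0], 0], [[0, 0, -0.6], [0, 0, 0], 0], [[0, 0, -1.0], [0, 0, 0], 0], [[0, 0, -1.5], [0, 0, 0], 0], [[0, 0, -1.8], [0, 0, 0], 0], [[0, 0, -1.8], [0, 0, 0], 0], [[0, 0, -1.5], [0, 0, 0], 0], [[0, 0, -1.0], [0, 0, 0], 0], [[0, 0, -0.6], [0, 0, 0], 0], [[0, 0, -0.4], [0, 0, 0], 0], [[0, 0, 0], [0, 0, 0], 0]]}}

```text
time: 4.67
tool_pos: [0.6192, -0.1356, 0.2028]
ee_rot: [0.576, 3.088, 0.0]
force: [1.0, 0.5, -2.7]
finger_gap: 0.0239
grasp_force: 49.2
```

Request:
{"method": "play_rows", "body": {"deltas": [[[0.2, -0.6, 0], [0, 0, 0], 0], [[0.5, -1.3, 0], [0, 0, 0], 0], [[0.8, -2.2, 0], [0, 0, 0], 0], [[1.0, -2.8, 0], [0, 0, 0], 0], [[1.1, -3.0, 0], [0, 0, 0], 0], [[1.1, -3.0, 0], [0, 0, 0], 0], [[1.1, -3.0, 0], [0, 0, 0], 0], [[1.0, -2.8, 0], [0, 0, 0], 0], [[0.8, -2.2, 0], [0, 0, 0], 0], [[0.5, -1.3, 0], [0, 0, 0], 0], [[0.2, -0.6, 0], [0, 0, 0], 0], [[0, 0, 0], [0, 0, 0], 0]]}}

```text
time: 5.67
tool_pos: [0.4578, -0.3197, 0.2018]
ee_rot: [-0.58, -3.086, -0.0]
force: [0.3, 0.3, -3.8]
finger_gap: 0.024
grasp_force: 49.4
```

Request:
{"method": "play_rows", "body": {"deltas": [[[0, 0, 0], [0, 0, 0], 0], [[0, 0, 0], [0, 0, 0], 0], [[0, 0, 0], [0, 0, 0], 0], [[0, 0, 0], [0, 0, 0], 0]]}}

```text
time: 6.0
tool_pos: [0.46, -0.3176, 0.2022]
ee_rot: [-0.574, -3.089, -0.0]
force: [-1.0, -0.6, -3.4]
finger_gap: 0.0246
grasp_force: 49.4
```

```bash
python3 w.py w2
```

```text
6.0 [ 0.46   -0.3176  0.2022] [-5.7370e-01 -3.0887e+00 -5.0000e-04] [-0.74  0.44  1.49  0.    1.21 -1.95] [-1.  -0.6 -3.4]
```

View pics/w2.png

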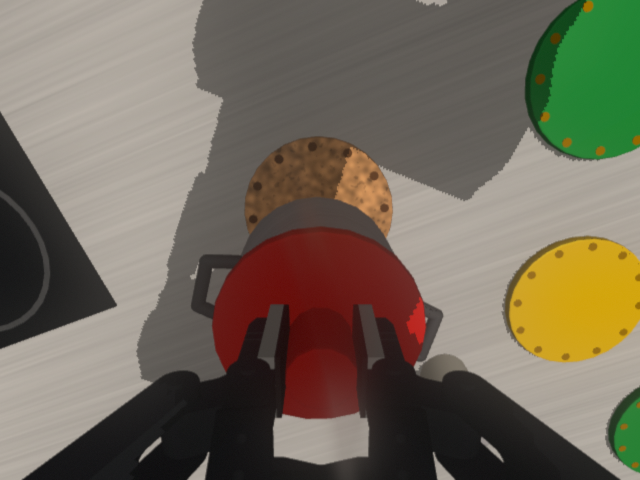

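```bash
python3 - <<'E'
from h import *
im,c=load('w2')
print('lid',plane(c,[(319,323),(319,418),(319,228),(213,323),(425,323)],.1847).round(4))
print(mat(im,c,'yellow',np.array([.619,-.140])))
print(mat(im,c,'spare',np.array([.462,-.32])))
E
```

```text
lid [[ 0.461  -0.32  ]
 [ 0.5055 -0.3372]
 [ 0.4234 -0.3054]
 [ 0.4455 -0.3601]
 [ 0.4765 -0.2798]]
(array([ 0.6168, -0.1404]), 42, array([-179., -171., -167., -161., -149., -137., -130., -123., -117.,
       -113., -109.,  -95.,  -90.,  -86.,  -75.,  -68.,  -60.,  -49.,
        -37.,  -33.,  -25.,  -17.,   -9.,    1.,    4.,   14.,   16.,
         25.,   29.,   43.,   47.,  117.,  121.,  130.,  138.,  143.,
        149.,  154.,  161.,  164.,  172.,  176.]))
(array([ 0.4613, -0.3217]), 37, array([-176., -175., -164., -157., -149., -142., -135., -124., -108.,
       -103.,  -99.,  -96.,  -95.,   49.,   50.,   52.,   56.,   59.,
         63.,   69.,   72.,   83.,   93.,   96.,  102.,  106.,  109.,
        123.,  125.,  132.,  136.,  140.,  146.,  153.,  165.,  170.,
        173.]))
```

Request:
{"method": "play_rows", "body": {"deltas": [[[0.2, -0.1, 0.6], [0, 0, 0], 0], [[0, 0, 1.2], [0, 0, 0], 0], [[0, 0, 1.8], [0, 0, 0], 0], [[0, 0, 1.8], [0, 0, 0], 0], [[0, 0, 1.6], [0, 0, 0], 0], [[0, 0, 1.2], [0, 0, 0], 0], [[0, 0, 0.8], [0, 0, 0], 0], [[0, 0, 0.5], [0, 0, 0], 0], [[0, 0, 0.3], [0, 0, 0], 0], [[0, 0, 0.2], [0, 0, 0], 0], [[0, 0, 0.1], [0, 0, 0], 0], [[0, 0, 0.1], [0, 0, 0], 0]]}}

```text
time: 7.05
tool_pos: [0.4575, -0.3189, 0.1008]
ee_rot: [0.576, 3.087, -0.001]
force: [0.4, 0.3, -3.4]
finger_gap: 0.024
grasp_force: 49.5
```

Request:
{"method": "play_rows", "body": {"deltas": [[[0, 0, 0.1], [0, 0, 0], 0], [[0, 0, 0.1], [0, 0, 0], 0], [[0, 0, 0.05], [0, 0, 0], 0], [[0, 0, 0.05], [0, 0, 0], 0], [[0, 0, 0], [0, 0, 0], 0]]}}

```text
time: 7.47
tool_pos: [0.4574, -0.3189, 0.0976]
ee_rot: [0.576, 3.088, -0.001]
force: [-1.2, -0.1, -2.3]
finger_gap: 0.0245
grasp_force: 49.7
```

Request:
{"method": "play_rows", "body": {"deltas": [[[0, 0, 0.05], [0, 0, 0], 0], [[0, 0, 0], [0, 0, 0], 0], [[0, 0, 0], [0, 0, 0], 0.3], [[0, 0, 0], [0, 0, 0], 0.45], [[0, 0, 0], [0, 0, 0], 0.7], [[0, 0, 0], [0, 0, 0], 0.9], [[0, 0, 0], [0, 0, 0], 1], [[0, 0, 0], [0, 0, 0], 1]]}}

```text
time: 8.13
tool_pos: [0.4573, -0.3186, 0.0967]
ee_rot: [0.576, 3.088, 0.0]
force: [0.0, 0.8, 0.8]
finger_gap: 0.0841
grasp_force: 0.0
```

Request:
{"method": "play_rows", "body": {"deltas": [[[0, 0, -0.5], [0, 0, 0], 1], [[0, 0, -1.0], [0, 0, 0], 1], [[0, 0, -2.0], [0, 0, 0], 1], [[0, 0, -2.5], [0, 0, 0], 1], [[0, 0, -2.5], [0, 0, 0], 1], [[0, 0, -2.0], [0, 0, 0], 1], [[0, 0, -1.5], [0, 0, 0], 1], [[0, 0, -1.0], [0, 0, 0], 1], [[0, 0, -0.5], [0, 0, 0], 1], [[0, 0, 0], [0, 0, 0], 1]]}}

```text
time: 8.97
tool_pos: [0.4575, -0.3189, 0.233]
ee_rot: [0.576, 3.087, -0.002]
force: [-0.2, -0.3, -0.2]
finger_gap: 0.0854
grasp_force: 0.0
```

```bash
python3 w.py w3
```

```text
8.9667 [ 0.4575 -0.3189  0.233 ] [ 5.7570e-01  3.0866e+00 -1.6000e-03] [-0.75  0.41  1.45  0.    1.28 -1.95] [-0.2 -0.3 -0.2]
```

View pics/w3.png

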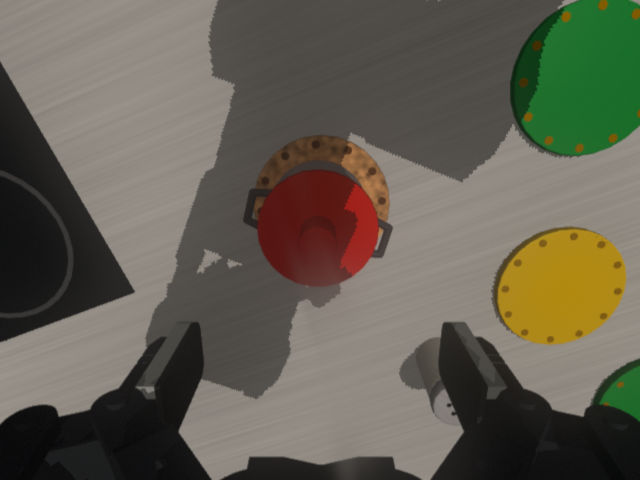

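Red pot stands on the cork mat: lid at (318,228), knob at (318,238). Next the yellow pot.

Request:
{"method": "play_rows", "body": {"deltas": [[[0.3, 0.9, 0], [0, 0, 0], 1], [[0.7, 2.1, 0], [0, 0, 0], 1], [[1.1, 3.3, 0], [0, 0, 0], 1], [[1.3, 3.9, 0], [0, 0, 0], 1], [[1.3, 3.9, 0], [0, 0, 0], 1], [[1.3, 3.9, 0], [0, 0, 0], 1], [[1.3, 3.9, 0], [0, 0, 0], 1], [[1.3, 3.9, 0], [0, 0, 0], 1], [[1.3, 3.9, 0], [0, 0, 0], 1], [[1.1, 3.3, 0], [0, 0, 0], 1], [[0.8, 2.4, 0], [0, 0, 0], 1], [[0.5, 1.5, 0], [0, 0, 0], 1]]}}

```text
time: 10.02
tool_pos: [0.4742, 0.0732, 0.2307]
ee_rot: [-0.571, -3.087, -0.001]
force: [-0.1, -1.1, 0.1]
finger_gap: 0.0857
grasp_force: 0.0
```

Request:
{"method": "play_rows", "body": {"deltas": [[[0.2, 0.6, 0], [0, 0, 0], 1], [[0, 0, 0], [0, 0, 0], 1], [[0, 0, 0], [0, 0, 0], 1], [[0, 0, 0], [0, 0, 0], 1], [[0, 0, 0], [0, 0, 0], 1]]}}

```text
time: 10.43
tool_pos: [0.4758, 0.0751, 0.2316]
ee_rot: [-0.578, -3.088, 0.0]
force: [-0.1, 0.4, 0.4]
finger_gap: 0.0858
grasp_force: 0.0
```

```bash
python3 w.py w4; python3 - <<'E'
from h import *
im,c=load('w3')
print('red',plane(c,(318,238),.11),plane(c,[(318,228)],.08).round(4), mat(im,c,'spare',np.array([.462,-.32]))[:2],mat(im,c,'yellow',np.array([.618,-.14]))[:2])
E
```

```text
10.4333 [0.4758 0.0751 0.2316] [-5.7840e-01 -3.0876e+00  4.0000e-04] [-0.    0.27  1.66 -0.    1.21 -1.2 ] [-0.1  0.4  0.4]
red [[ 0.45725885 -0.32197234]] [[ 0.4595 -0.3231]] (array([ 0.4614, -0.3215]), 35) (array([ 0.617, -0.141]), 51)
```

View pics/w4.png

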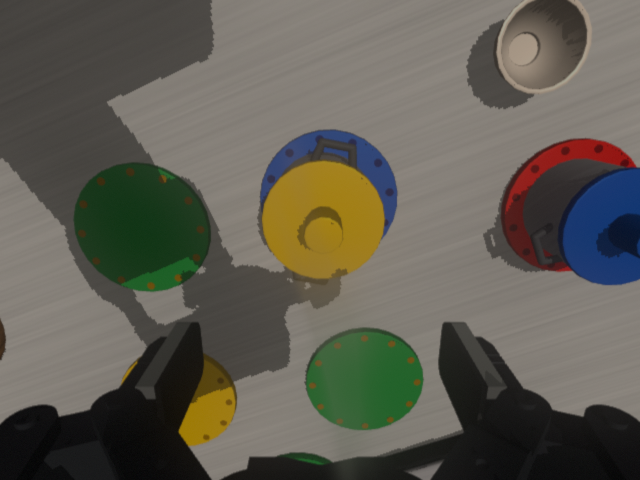

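```bash
python3 - <<'E'
from h import *
im,c=load('w4')
print('yel',plane(c,(323,234),.11),plane(c,[(324,221)],.08).round(4))
print(mat(im,c,'blue',np.array([.475,.0855])))
im2=im.copy();im2[:,560:]=0
print(mat(im2,c,'red',np.array([.56,.287])))
E
```

```text
yel [[0.47352356 0.07630323]] [[0.4738 0.0771]]Traceback (most recent call last):
  File "<stdin>", line 4, in <module>
  File "h.py", line 37, in mat
    h=cv2.convexHull(np.c_[u,v][s].astype(np.float32)).reshape(-1,2)
      ^^^^^^^^^^^^^^^^^^^^^^^^^^^^^^^^^^^^^^^^^^^^^^^^^^^^^^^^
AttributeError: 'NoneType' object has no attribute 'reshape'
```

Request:
{"method": "play_rows", "body": {"deltas": [[[0.2, 0.1, 1.5], [0, 0, 0], 1], [[0, 0, 2.4], [0, 0, 0], 1], [[0, 0, 2.5], [0, 0, 0], 1], [[0, 0, 2.3], [0, 0, 0], 1], [[0, 0, 1.6], [0, 0, 0], 1], [[0, 0, 1.2], [0, 0, 0], 1], [[0, 0, 0.9], [0, 0, 0], 1], [[0, 0, 0.6], [0, 0, 0], 1], [[0, 0, 0.4], [0, 0, 0], 1], [[0, 0, 0], [0, 0, 0], 1], [[0, 0, 0], [0, 0, 0], 1]]}}

```text
time: 11.4
tool_pos: [0.4747, 0.0778, 0.0982]
ee_rot: [0.576, 3.088, 0.0]
force: [0.2, -1.0, 0.3]
finger_gap: 0.0856
grasp_force: 0.0
```

Request:
{"method": "play_rows", "body": {"deltas": [[[0, 0, 0], [0, 0, 0], 0.6], [[0, 0, 0], [0, 0, 0], 0.45], [[0, 0, 0], [0, 0, 0], 0.35], [[0, 0, 0], [0, 0, 0], 0.2], [[0, 0, 0], [0, 0, 0], 0], [[0, 0, 0], [0, 0, 0], 0], [[0, 0, 0], [0, 0, 0], 0], [[0, 0, 0], [0, 0, 0], 0]]}}

```text
time: 12.07
tool_pos: [0.4744, 0.0777, 0.0981]
ee_rot: [0.576, 3.088, -0.0]
force: [-1.7, -2.2, 5.4]
finger_gap: 0.0245
grasp_force: 48.9
```

```bash
sed -i "s/(S>170)&(V>60)/(S>110)\&(V>40)/" h.py; python3 - <<'E'
from h import *
im,c=load('w4')
print(mat(im,c,'blue',np.array([.475,.0855])))
im2=im.copy();im2[:,560:]=0
print(mat(im2,c,'red',np.array([.56,.287])))
E
```

```text
(array([0.4778, 0.0798]), 34, array([-179., -168., -162., -154., -144., -142., -137., -130., -127.,
       -120., -112.,   38.,   39.,   53.,   56.,   63.,   74.,   79.,
         87.,   91.,   97.,  103.,  106.,  116.,  117.,  126.,  130.,
        140.,  142.,  150.,  156.,  157.,  168.,  179.]))
(array([0.5611, 0.2787]), 12, array([-178., -175., -164., -161., -156., -148., -138., -133., -125.,
       -114., -109., -109.]))
```

Request:
{"method": "play_rows", "body": {"deltas": [[[0, 0, -0.3], [0, 0, 0], 0], [[0, 0, -0.6], [0, 0, 0], 0], [[0, 0, -1.0], [0, 0, 0], 0], [[0, 0, -1.5], [0, 0, 0], 0], [[0, 0, -1.8], [0, 0, 0], 0], [[0, 0, -1.8], [0, 0, 0], 0], [[0, 0, -1.5], [0, 0, 0], 0], [[0, 0, -1.0], [0, 0, 0], 0], [[0, 0, -0.6], [0, 0, 0], 0], [[0, 0, -0.4], [0, 0, 0], 0], [[0, 0, 0], [0, 0, 0], 0]]}}

```text
time: 12.98
tool_pos: [0.4744, 0.0779, 0.2031]
ee_rot: [0.576, 3.088, 0.0]
force: [-0.3, 1.1, -4.0]
finger_gap: 0.0243
grasp_force: 49.4
```

Request:
{"method": "play_rows", "body": {"deltas": [[[-0.6, -0.4, 0], [0, 0, 0], 0], [[-1.3, -0.9, 0], [0, 0, 0], 0], [[-1.9, -1.4, 0], [0, 0, 0], 0], [[-2.4, -1.7, 0], [0, 0, 0], 0], [[-2.8, -2.0, 0], [0, 0, 0], 0], [[-2.8, -2.0, 0], [0, 0, 0], 0], [[-2.8, -2.0, 0], [0, 0, 0], 0], [[-2.4, -1.7, 0], [0, 0, 0], 0], [[-2.0, -1.4, 0], [0, 0, 0], 0], [[-1.4, -1.0, 0], [0, 0, 0], 0], [[-0.7, -0.6, 0], [0, 0, 0], 0], [[0, 0, 0], [0, 0, 0], 0]]}}

```text
time: 13.98
tool_pos: [0.6168, -0.1411, 0.2011]
ee_rot: [-0.579, -3.086, 0.0]
force: [0.1, 0.3, -4.1]
finger_gap: 0.0242
grasp_force: 49.4
```

Request:
{"method": "play_rows", "body": {"deltas": [[[0, 0, 0], [0, 0, 0], 0], [[0, 0, 0], [0, 0, 0], 0], [[0, 0, 0], [0, 0, 0], 0], [[0, 0, 0], [0, 0, 0], 0]]}}

```text
time: 14.32
tool_pos: [0.6165, -0.138, 0.2031]
ee_rot: [0.574, 3.089, 0.0]
force: [0.7, -0.3, -4.2]
finger_gap: 0.0244
grasp_force: 49.4
```

```bash
python3 w.py w5
```

```text
14.3167 [ 0.6165 -0.138   0.2031] [5.7410e-01 3.0886e+00 3.0000e-04] [-0.34  0.57  1.27  0.    1.31 -1.54] [ 0.7 -0.3 -4.2]
```

View pics/w5.png

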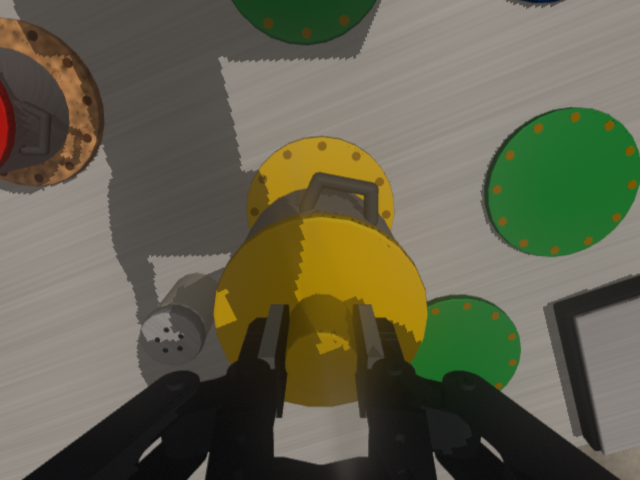

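```bash
python3 - <<'E'
from h import *
im,c=load('w5')
P=plane(c,[(321,407),(321,215),(215,312),(427,312)],.185);print(P.round(4),(P[0]+P[1])/2,(P[2]+P[3])/2)
im2=im.copy();im2[215:]=0
print(mat(im2,c,'yellow',np.array([.618,-.1405])))
E
```

```text
[[ 0.6572 -0.1548]
 [ 0.5756 -0.1234]
 [ 0.598  -0.1778]
 [ 0.6288 -0.098 ]] [ 0.61637781 -0.13907379] [ 0.61338911 -0.1379236 ]
(array([ 0.619 , -0.1407]), 25, array([-177., -173., -166., -151., -140., -137., -126., -118., -112.,
       -111.,   69.,   78.,   84.,   93.,  102.,  106.,  110.,  124.,
        132.,  135.,  145.,  155.,  162.,  169.,  172.]))
```

Yellow lid centred at (321,311) above the yellow mat (far rim at (321,137)), within 3 mm; lowering.

Request:
{"method": "play_rows", "body": {"deltas": [[[-0.2, -0.1, 0.6], [0, 0, 0], 0], [[0, 0, 1.2], [0, 0, 0], 0], [[0, 0, 1.8], [0, 0, 0], 0], [[0, 0, 1.8], [0, 0, 0], 0], [[0, 0, 1.6], [0, 0, 0], 0], [[0, 0, 1.2], [0, 0, 0], 0], [[0, 0, 0.8], [0, 0, 0], 0], [[0, 0, 0.5], [0, 0, 0], 0], [[0, 0, 0.3], [0, 0, 0], 0], [[0, 0, 0.2], [0, 0, 0], 0], [[0, 0, 0.1], [0, 0, 0], 0], [[0, 0, 0.1], [0, 0, 0], 0]]}}

```text
time: 15.37
tool_pos: [0.6186, -0.1408, 0.1014]
ee_rot: [0.576, 3.087, -0.0]
force: [0.6, 0.5, -3.9]
finger_gap: 0.0242
grasp_force: 49.5
```

Request:
{"method": "play_rows", "body": {"deltas": [[[0, 0, 0.1], [0, 0, 0], 0], [[0, 0, 0.1], [0, 0, 0], 0], [[0, 0, 0.05], [0, 0, 0], 0], [[0, 0, 0.05], [0, 0, 0], 0], [[0, 0, 0.05], [0, 0, 0], 0], [[0, 0, 0], [0, 0, 0], 0]]}}

```text
time: 15.87
tool_pos: [0.6184, -0.1409, 0.0982]
ee_rot: [0.576, 3.087, -0.0]
force: [-2.8, -0.2, 3.3]
finger_gap: 0.0239
grasp_force: 50.3
```

Request:
{"method": "play_rows", "body": {"deltas": [[[0, 0, 0], [0, 0, 0], 0.3], [[0, 0, 0], [0, 0, 0], 0.45], [[0, 0, 0], [0, 0, 0], 0.7], [[0, 0, 0], [0, 0, 0], 0.9], [[0, 0, 0], [0, 0, 0], 1], [[0, 0, 0], [0, 0, 0], 1]]}}

```text
time: 16.37
tool_pos: [0.6183, -0.1406, 0.0972]
ee_rot: [0.576, 3.088, 0.0]
force: [0.3, -0.1, 0.7]
finger_gap: 0.0838
grasp_force: 0.0
```

Request:
{"method": "play_rows", "body": {"deltas": [[[0, 0, -0.5], [0, 0, 0], 1], [[0, 0, -1.0], [0, 0, 0], 1], [[0, 0, -2.0], [0, 0, 0], 1], [[0, 0, -2.5], [0, 0, 0], 1], [[0, 0, -2.5], [0, 0, 0], 1], [[0, 0, -2.0], [0, 0, 0], 1], [[0, 0, -1.5], [0, 0, 0], 1], [[0, 0, -1.0], [0, 0, 0], 1], [[0, 0, -0.5], [0, 0, 0], 1], [[0, 0, 0], [0, 0, 0], 1]]}}

```text
time: 17.2
tool_pos: [0.6186, -0.1408, 0.2336]
ee_rot: [0.576, 3.086, -0.0]
force: [-0.2, -0.2, 0.3]
finger_gap: 0.0857
grasp_force: 0.0
```

```bash
python3 w.py w6
```

```text
17.2 [ 0.6186 -0.1408  0.2336] [ 5.7560e-01  3.0862e+00 -4.0000e-04] [-0.34  0.55  1.21  0.    1.38 -1.55] [-0.2 -0.2  0.3]
```

Request:
{"method": "play_rows", "body": {"deltas": [[[0.4, 0.8, 0], [0, 0, 0], 1], [[1.0, 1.8, 0], [0, 0, 0], 1], [[1.6, 2.8, 0], [0, 0, 0], 1], [[1.9, 3.4, 0], [0, 0, 0], 1], [[1.9, 3.4, 0], [0, 0, 0], 1], [[1.9, 3.4, 0], [0, 0, 0], 1], [[1.9, 3.4, 0], [0, 0, 0], 1], [[1.9, 3.4, 0], [0, 0, 0], 1], [[1.9, 3.4, 0], [0, 0, 0], 1], [[1.9, 3.4, 0], [0, 0, 0], 1], [[1.6, 2.8, 0], [0, 0, 0], 1], [[1.1, 1.9, 0], [0, 0, 0], 1]]}}

```text
time: 18.25
tool_pos: [0.5612, 0.2477, 0.2309]
ee_rot: [-0.572, -3.086, 0.0]
force: [0.5, 0.2, -0.4]
finger_gap: 0.0857
grasp_force: 0.0
```

Request:
{"method": "play_rows", "body": {"deltas": [[[0.8, 1.5, 0], [0, 0, 0], 1], [[0.5, 0.9, 0], [0, 0, 0], 1], [[0.3, 0.4, 0], [0, 0, 0], 1], [[0, 0, 0], [0, 0, 0], 1], [[0, 0, 0], [0, 0, 0], 1], [[0, 0, 0], [0, 0, 0], 1], [[0, 0, 0], [0, 0, 0], 1]]}}

```text
time: 18.83
tool_pos: [0.5587, 0.2748, 0.2323]
ee_rot: [0.578, 3.088, -0.0]
force: [-0.5, 1.1, -0.1]
finger_gap: 0.0853
grasp_force: 0.0
```

```bash
python3 w.py w7; python3 -c "
import cv2,numpy as np
a=[cv2.imread(f'pics/w{i}.png')[60:360] for i in(6,7)];cv2.imwrite('pics/w67.png',np.vstack(a))"
```

```text
18.8333 [0.5587 0.2748 0.2323] [ 5.7830e-01  3.0879e+00 -2.0000e-04] [ 0.33  0.53  1.25 -0.    1.36 -0.87] [-0.5  1.1 -0.1]
```

View pics/w67.png

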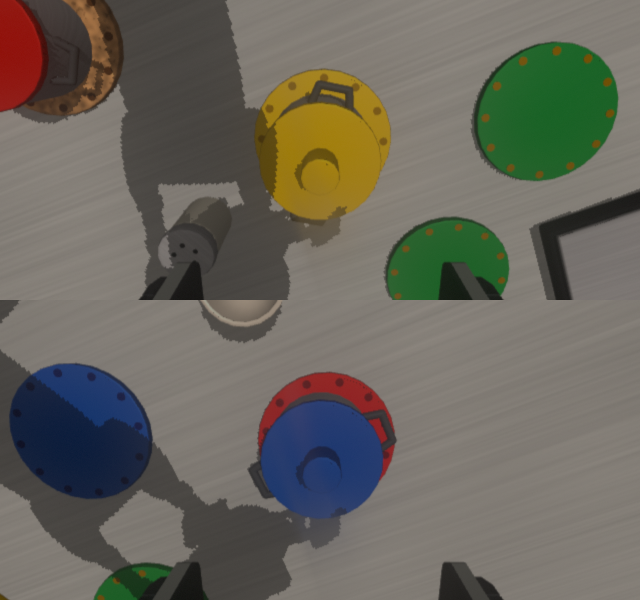

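```bash
python3 - <<'E'
from h import *
im,c=load('w6')
print('yel',plane(c,(320,233),.11),plane(c,[(319,220)],.08).round(4),mat(np.where(np.arange(480)[:,None,None]<180,im,0).astype(np.uint8),c,'yellow',np.array([.618,-.1405]))[:2])
im,c=load('w7')
print('blue',plane(c,(321,229),.11),plane(c,[(322,218)],.08).round(4))
print(mat(im,c,'red',np.array([.56,.283])))
print(mat(im,c,'blue',np.array([.478,.08])))
E
```

```text
yel [[ 0.61587268 -0.14146088]] [[ 0.6156 -0.1422]] (array([ 0.6191, -0.1408]), 28)
blue [[0.55307197 0.27589823]] [[0.5544 0.2762]]
(array([0.5612, 0.2731]), 11, array([ 49.,  52.,  55.,  64., 104., 109., 118., 126., 138., 154., 155.]))
(array([0.477, 0.082]), 51, array([-179., -177., -172., -168., -155., -152., -140., -131., -117.,
       -113., -106., -101.,  -98.,  -89.,  -79.,  -73.,  -65.,  -63.,
        -53.,  -51.,  -47.,  -40.,  -37.,  -27.,  -25.,  -13.,   -1.,
         11.,   20.,   25.,   29.,   35.,   39.,   49.,   64.,   65.,
         71.,   81.,   84.,   88.,   91.,  102.,  116.,  126.,  130.,
        138.,  142.,  151.,  164.,  170.,  176.]))
```

Request:
{"method": "play_rows", "body": {"deltas": [[[0.4, 0.0, 1.5], [0, 0, 0], 1], [[0, 0, 2.4], [0, 0, 0], 1], [[0, 0, 2.5], [0, 0, 0], 1], [[0, 0, 2.3], [0, 0, 0], 1], [[0, 0, 1.6], [0, 0, 0], 1], [[0, 0, 1.2], [0, 0, 0], 1], [[0, 0, 0.9], [0, 0, 0], 1], [[0, 0, 0.6], [0, 0, 0], 1], [[0, 0, 0.4], [0, 0, 0], 1], [[0, 0, 0], [0, 0, 0], 1], [[0, 0, 0], [0, 0, 0], 1]]}}

```text
time: 19.8
tool_pos: [0.555, 0.2774, 0.0989]
ee_rot: [0.576, 3.088, 0.001]
force: [-0.2, 0.6, 0.3]
finger_gap: 0.0852
grasp_force: 0.0
```

Request:
{"method": "play_rows", "body": {"deltas": [[[0, 0, 0], [0, 0, 0], 0.6], [[0, 0, 0], [0, 0, 0], 0.45], [[0, 0, 0], [0, 0, 0], 0.35], [[0, 0, 0], [0, 0, 0], 0.2], [[0, 0, 0], [0, 0, 0], 0], [[0, 0, 0], [0, 0, 0], 0], [[0, 0, 0], [0, 0, 0], 0], [[0, 0, 0], [0, 0, 0], 0]]}}

```text
time: 20.47
tool_pos: [0.5547, 0.2772, 0.0987]
ee_rot: [0.576, 3.088, 0.0]
force: [-1.9, -1.6, 3.6]
finger_gap: 0.0243
grasp_force: 49.0
```

Request:
{"method": "play_rows", "body": {"deltas": [[[0, 0, -0.3], [0, 0, 0], 0], [[0, 0, -0.6], [0, 0, 0], 0], [[0, 0, -1.0], [0, 0, 0], 0], [[0, 0, -1.5], [0, 0, 0], 0], [[0, 0, -1.8], [0, 0, 0], 0], [[0, 0, -1.8], [0, 0, 0], 0], [[0, 0, -1.5], [0, 0, 0], 0], [[0, 0, -1.0], [0, 0, 0], 0], [[0, 0, -0.6], [0, 0, 0], 0], [[0, 0, -0.4], [0, 0, 0], 0], [[0, 0, 0], [0, 0, 0], 0]]}}

```text
time: 21.38
tool_pos: [0.5547, 0.2774, 0.2037]
ee_rot: [0.576, 3.088, 0.001]
force: [0.4, -0.9, -3.0]
finger_gap: 0.0244
grasp_force: 49.3
```

Request:
{"method": "play_rows", "body": {"deltas": [[[0, -0.5, 0], [0, 0, 0], 0], [[0, -1.0, 0], [0, 0, 0], 0], [[0, -1.6, 0], [0, 0, 0], 0], [[0.1, -2.1, 0], [0, 0, 0], 0], [[0.1, -2.5, 0], [0, 0, 0], 0], [[0.1, -2.7, 0], [0, 0, 0], 0], [[0, -2.7, 0], [0, 0, 0], 0], [[0, -2.5, 0], [0, 0, 0], 0], [[0, -2.1, 0], [0, 0, 0], 0], [[0, -1.6, 0], [0, 0, 0], 0], [[0, -1.0, 0], [0, 0, 0], 0], [[0, -0.6, 0], [0, 0, 0], 0]]}}

```text
time: 22.38
tool_pos: [0.4756, 0.0821, 0.203]
ee_rot: [-0.578, -3.087, 0.0]
force: [-1.2, -0.7, -3.6]
finger_gap: 0.0244
grasp_force: 49.5
```

Request:
{"method": "play_rows", "body": {"deltas": [[[0, 0, 0], [0, 0, 0], 0], [[0, 0, 0], [0, 0, 0], 0], [[0, 0, 0], [0, 0, 0], 0], [[0, 0, 0], [0, 0, 0], 0], [[0, 0, 0], [0, 0, 0], 0]]}}

```text
time: 22.8
tool_pos: [0.4766, 0.0841, 0.2032]
ee_rot: [-0.575, -3.089, -0.0]
force: [0.5, 0.7, -2.8]
finger_gap: 0.0244
grasp_force: 49.5
```

```bash
python3 w.py w8
```

```text
22.8 [0.4766 0.0841 0.2032] [-5.7450e-01 -3.0885e+00 -3.0000e-04] [ 0.02  0.3   1.69  0.    1.14 -1.19] [ 0.5  0.7 -2.8]
```

View pics/w8.png

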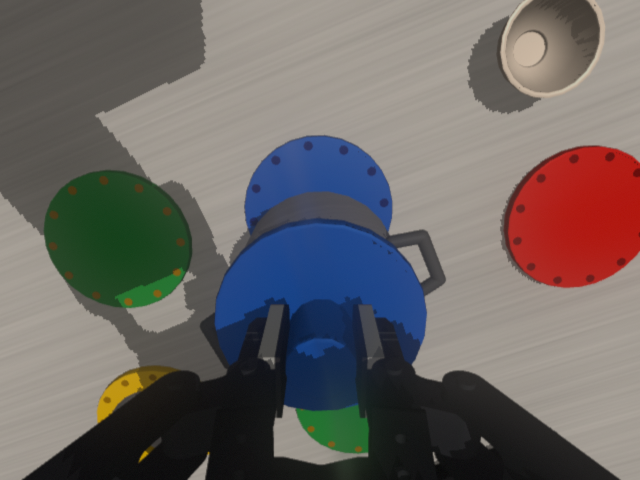

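```bash
python3 - <<'E'
from h import *
im,c=load('w8')
P=plane(c,[(320,411),(320,221),(215,316),(427,316)],.1845);print((P[0]+P[1])/2,(P[2]+P[3])/2,np.linalg.norm(P[0]-P[1]))
im2=im.copy();im2[205:]=0
print(mat(im2,c,'blue',np.array([.477,.082])))
print(mat(im,c,'red',np.array([.561,.28])))
E
```

```text
[0.47880877 0.08169237] [0.47556091 0.08338151] 0.08761083831151935
(array([0.478 , 0.0803]), 28, array([-169., -165., -153., -149., -144., -139., -132., -129., -125.,
       -119., -118.,   76.,   80.,   84.,   91.,  103.,  106.,  116.,
        119.,  130.,  135.,  142.,  153.,  163.,  169.,  171.,  177.,
        179.]))
(array([0.5608, 0.2784]), 37, array([-176., -170., -165., -161., -152., -141., -136., -130., -125.,
       -115., -110.,  -96.,  -91.,  -87.,  -78.,  -76.,  -70.,  -60.,
        -55.,  -52.,  -46.,  -37.,  -26.,  -21.,  -11.,   -1.,    1.,
          7.,   16.,   25.,  130.,  142.,  144.,  147.,  155.,  170.,
        175.]))
```

Blue lid at (321,316) sits above the blue mat within 2 mm; the red mat is now empty, centred at (0.561,0.278). Lowering and releasing.

Request:
{"method": "play_rows", "body": {"deltas": [[[0, -0.1, 0.6], [0, 0, 0], 0], [[0, 0, 1.2], [0, 0, 0], 0], [[0, 0, 1.8], [0, 0, 0], 0], [[0, 0, 1.8], [0, 0, 0], 0], [[0, 0, 1.6], [0, 0, 0], 0], [[0, 0, 1.2], [0, 0, 0], 0], [[0, 0, 0.8], [0, 0, 0], 0], [[0, 0, 0.5], [0, 0, 0], 0], [[0, 0, 0.3], [0, 0, 0], 0], [[0, 0, 0.2], [0, 0, 0], 0], [[0, 0, 0.1], [0, 0, 0], 0], [[0, 0, 0.1], [0, 0, 0], 0]]}}

```text
time: 23.85
tool_pos: [0.4765, 0.0825, 0.1017]
ee_rot: [0.576, 3.087, 0.0]
force: [-0.7, -0.8, -2.1]
finger_gap: 0.0241
grasp_force: 49.5
```

Request:
{"method": "play_rows", "body": {"deltas": [[[0, 0, 0.1], [0, 0, 0], 0], [[0, 0, 0.1], [0, 0, 0], 0], [[0, 0, 0.05], [0, 0, 0], 0], [[0, 0, 0.05], [0, 0, 0], 0], [[0, 0, 0.05], [0, 0, 0], 0], [[0, 0, 0], [0, 0, 0], 0]]}}

```text
time: 24.35
tool_pos: [0.4763, 0.0823, 0.0987]
ee_rot: [0.576, 3.087, -0.0]
force: [-2.2, -2.1, 6.0]
finger_gap: 0.0243
grasp_force: 50.6
```

Request:
{"method": "play_rows", "body": {"deltas": [[[0, 0, 0], [0, 0, 0], 0.3], [[0, 0, 0], [0, 0, 0], 0.45], [[0, 0, 0], [0, 0, 0], 0.7], [[0, 0, 0], [0, 0, 0], 0.9], [[0, 0, 0], [0, 0, 0], 1], [[0, 0, 0], [0, 0, 0], 1]]}}

```text
time: 24.85
tool_pos: [0.4762, 0.0826, 0.0977]
ee_rot: [-0.576, -3.088, -0.0]
force: [-0.4, 0.1, 0.8]
finger_gap: 0.0837
grasp_force: 0.0
```

Request:
{"method": "play_rows", "body": {"deltas": [[[0, 0, -0.5], [0, 0, 0], 1], [[0, 0, -1.0], [0, 0, 0], 1], [[0, 0, -2.0], [0, 0, 0], 1], [[0, 0, -2.5], [0, 0, 0], 1], [[0, 0, -2.5], [0, 0, 0], 1], [[0, 0, -2.0], [0, 0, 0], 1], [[0, 0, -1.5], [0, 0, 0], 1], [[0, 0, -1.0], [0, 0, 0], 1], [[0, 0, -0.5], [0, 0, 0], 1], [[0, 0, 0], [0, 0, 0], 1]]}}

```text
time: 25.68
tool_pos: [0.4766, 0.0826, 0.234]
ee_rot: [0.576, 3.086, 0.001]
force: [-0.1, -0.3, -0.7]
finger_gap: 0.0854
grasp_force: 0.0
```

```bash
python3 w.py w9
```

```text
25.6833 [0.4766 0.0826 0.234 ] [5.7550e-01 3.0861e+00 9.0000e-04] [ 0.01  0.27  1.65  0.    1.22 -1.19] [-0.1 -0.3 -0.7]
```

Request:
{"method": "play_rows", "body": {"deltas": [[[-0.3, -0.9, 0], [0, 0, 0], 1], [[-0.7, -2.1, 0], [0, 0, 0], 1], [[-1.1, -3.3, 0], [0, 0, 0], 1], [[-1.3, -3.9, 0], [0, 0, 0], 1], [[-1.3, -3.9, 0], [0, 0, 0], 1], [[-1.3, -3.9, 0], [0, 0, 0], 1], [[-1.3, -3.9, 0], [0, 0, 0], 1], [[-1.3, -3.9, 0], [0, 0, 0], 1], [[-1.3, -3.9, 0], [0, 0, 0], 1], [[-1.1, -3.3, 0], [0, 0, 0], 1], [[-0.8, -2.4, 0], [0, 0, 0], 1], [[-0.5, -1.5, 0], [0, 0, 0], 1]]}}

```text
time: 26.73
tool_pos: [0.4565, -0.3092, 0.2314]
ee_rot: [-0.58, -3.086, -0.001]
force: [-0.5, -0.3, 0.7]
finger_gap: 0.0851
grasp_force: 0.0
```

Request:
{"method": "play_rows", "body": {"deltas": [[[-0.3, -0.8, 0], [0, 0, 0], 1], [[-0.3, -0.6, 0], [0, 0, 0], 1], [[0, 0, 0], [0, 0, 0], 1], [[0, 0, 0], [0, 0, 0], 1], [[0, 0, 0], [0, 0, 0], 1], [[0, 0, 0], [0, 0, 0], 1], [[0, 0, 0], [0, 0, 0], 1]]}}

```text
time: 27.32
tool_pos: [0.4587, -0.3203, 0.233]
ee_rot: [0.574, 3.088, 0.0]
force: [-0.0, -0.2, -1.1]
finger_gap: 0.0851
grasp_force: 0.0
```

```bash
python3 w.py w10; python3 -c "
import cv2,numpy as np
a=[cv2.imread(f'pics/w{i}.png')[60:360] for i in(9,10)];cv2.imwrite('pics/w910.png',np.vstack(a))"
```

```text
27.3167 [ 0.4587 -0.3203  0.233 ] [5.7390e-01 3.0885e+00 1.0000e-04] [-0.75  0.41  1.44  0.    1.29 -1.95] [-0.  -0.2 -1.1]
```

View pics/w910.png

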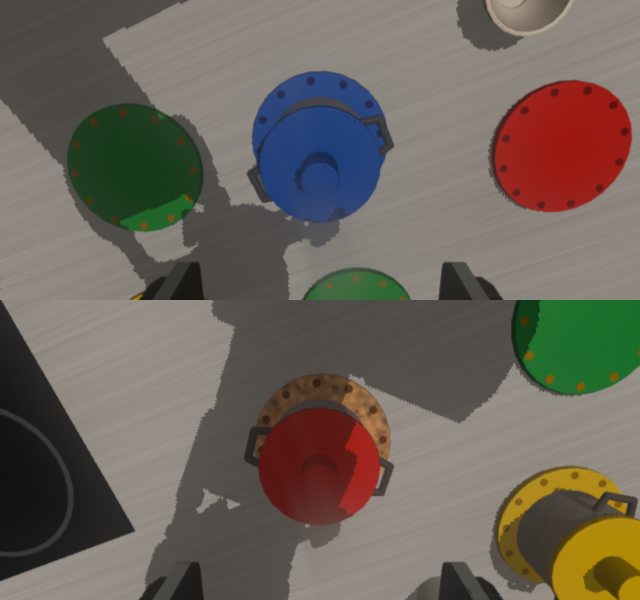

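```bash
python3 - <<'E'
from h import *
im,c=load('w9')
print('blue',plane(c,(320,234),.11),plane(c,[(320,223)],.08).round(4),mat(np.where(np.arange(480)[:,None,None]<185,im,0).astype(np.uint8),c,'blue',np.array([.478,.081]))[:2])
print(mat(im,c,'red',np.array([.561,.278]))[:2])
im,c=load('w10')
print('red',plane(c,(319,237.5),.11),plane(c,[(320,226)],.08).round(4))
E
```

```text
blue [[0.47465792 0.08170694]] [[0.476  0.0811]] (array([0.478 , 0.0802]), 25)
(array([0.5606, 0.2773]), 48)
red [[ 0.45816063 -0.32255197]] [[ 0.4596 -0.3225]]
```

Blue pot is on the blue mat within 2 mm; the red pot is at lid (320,226). Grasping it.

Request:
{"method": "play_rows", "body": {"deltas": [[[-0.1, -0.2, 1.5], [0, 0, 0], 1], [[0, 0, 2.4], [0, 0, 0], 1], [[0, 0, 2.5], [0, 0, 0], 1], [[0, 0, 2.3], [0, 0, 0], 1], [[0, 0, 1.6], [0, 0, 0], 1], [[0, 0, 1.2], [0, 0, 0], 1], [[0, 0, 0.9], [0, 0, 0], 1], [[0, 0, 0.6], [0, 0, 0], 1], [[0, 0, 0.4], [0, 0, 0], 1], [[0, 0, 0], [0, 0, 0], 1], [[0, 0, 0], [0, 0, 0], 1]]}}

```text
time: 28.28
tool_pos: [0.4589, -0.3236, 0.0993]
ee_rot: [0.576, 3.088, -0.001]
force: [0.9, -0.5, 0.2]
finger_gap: 0.0857
grasp_force: 0.0
```

Request:
{"method": "play_rows", "body": {"deltas": [[[0, 0, 0], [0, 0, 0], 0.6], [[0, 0, 0], [0, 0, 0], 0.45], [[0, 0, 0], [0, 0, 0], 0.35], [[0, 0, 0], [0, 0, 0], 0.2], [[0, 0, 0], [0, 0, 0], 0], [[0, 0, 0], [0, 0, 0], 0], [[0, 0, 0], [0, 0, 0], 0], [[0, 0, 0], [0, 0, 0], 0]]}}

```text
time: 28.95
tool_pos: [0.4588, -0.3233, 0.0991]
ee_rot: [0.576, 3.088, 0.0]
force: [0.4, 3.2, 3.9]
finger_gap: 0.0242
grasp_force: 48.9
```

Request:
{"method": "play_rows", "body": {"deltas": [[[0, 0, -0.3], [0, 0, 0], 0], [[0, 0, -0.7], [0, 0, 0], 0], [[0, 0, -1.2], [0, 0, 0], 0], [[0, 0, -1.8], [0, 0, 0], 0], [[0, 0, -2.2], [0, 0, 0], 0], [[0, 0, -2.2], [0, 0, 0], 0], [[0, 0, -1.8], [0, 0, 0], 0], [[0, 0, -1.3], [0, 0, 0], 0], [[0, 0, -0.9], [0, 0, 0], 0], [[0, 0, -0.6], [0, 0, 0], 0], [[0, 0, 0], [0, 0, 0], 0]]}}

```text
time: 29.87
tool_pos: [0.4588, -0.3238, 0.2297]
ee_rot: [0.576, 3.087, -0.001]
force: [0.2, 0.2, -3.6]
finger_gap: 0.0244
grasp_force: 49.4
```

Request:
{"method": "play_rows", "body": {"deltas": [[[0.1, 0.5, 0], [0, 0, 0], 0], [[0.2, 1.1, 0], [0, 0, 0], 0], [[0.4, 1.8, 0], [0, 0, 0], 0], [[0.5, 2.5, 0], [0, 0, 0], 0], [[0.6, 3.1, 0], [0, 0, 0], 0], [[0.7, 3.4, 0], [0, 0, 0], 0], [[0.7, 3.4, 0], [0, 0, 0], 0], [[0.7, 3.4, 0], [0, 0, 0], 0], [[0.7, 3.4, 0], [0, 0, 0], 0], [[0.7, 3.4, 0], [0, 0, 0], 0], [[0.7, 3.4, 0], [0, 0, 0], 0], [[0.7, 3.4, 0], [0, 0, 0], 0]]}}

```text
time: 30.87
tool_pos: [0.5135, 0.0094, 0.2279]
ee_rot: [-0.575, -3.087, -0.0]
force: [0.9, 0.7, -3.7]
finger_gap: 0.0242
grasp_force: 49.5
```

Request:
{"method": "play_rows", "body": {"deltas": [[[0.7, 3.4, 0], [0, 0, 0], 0], [[0.7, 3.4, 0], [0, 0, 0], 0], [[0.7, 3.4, 0], [0, 0, 0], 0], [[0.7, 3.4, 0], [0, 0, 0], 0], [[0.6, 3.0, 0], [0, 0, 0], 0], [[0.5, 2.6, 0], [0, 0, 0], 0], [[0.4, 2.2, 0], [0, 0, 0], 0], [[0.3, 1.8, 0], [0, 0, 0], 0], [[0.3, 1.4, 0], [0, 0, 0], 0], [[0.2, 1.0, 0], [0, 0, 0], 0], [[0.2, 0.7, 0], [0, 0, 0], 0], [[0.1, 0.4, 0], [0, 0, 0], 0]]}}

```text
time: 31.87
tool_pos: [0.5599, 0.2758, 0.2284]
ee_rot: [-0.575, -3.088, 0.001]
force: [0.6, 0.0, -3.1]
finger_gap: 0.0242
grasp_force: 49.5
```

Request:
{"method": "play_rows", "body": {"deltas": [[[0, 0.2, 0.4], [0, 0, 0], 0], [[0, 0, 0.8], [0, 0, 0], 0], [[0, 0, 0.8], [0, 0, 0], 0], [[0, 0, 0.5], [0, 0, 0], 0], [[0, 0, 0], [0, 0, 0], 0], [[0, 0, 0], [0, 0, 0], 0], [[0, 0, 0], [0, 0, 0], 0], [[0, 0, 0], [0, 0, 0], 0]]}}

```text
time: 32.53
tool_pos: [0.5612, 0.2769, 0.2043]
ee_rot: [0.576, 3.087, 0.001]
force: [0.0, -0.1, -3.1]
finger_gap: 0.0245
grasp_force: 49.5
```

```bash
python3 w.py w11
```

```text
32.5333 [0.5612 0.2769 0.2043] [5.7630e-01 3.0875e+00 7.0000e-04] [ 0.34  0.56  1.28  0.    1.3  -0.87] [ 0.  -0.1 -3.1]
```

View pics/w11.png

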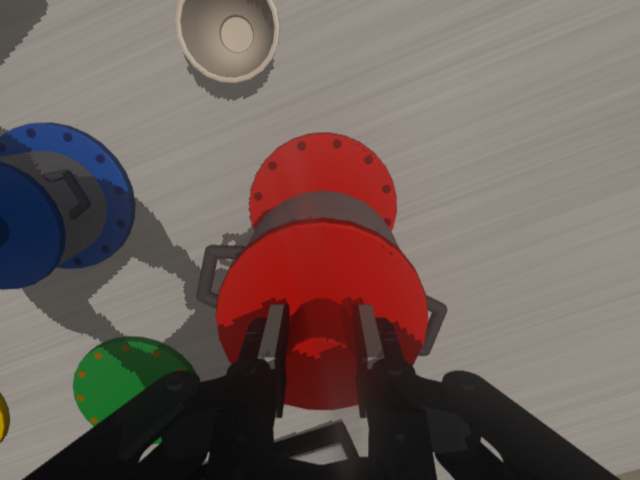

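```bash
python3 - <<'E'
from h import *
im,c=load('w11')
P=plane(c,[(322,409),(322,219),(216,315),(429,315)],.1852);print((P[0]+P[1])/2,(P[2]+P[3])/2,np.linalg.norm(P[0]-P[1]))
im2=im.copy();im2[200:]=0
print(mat(im2,c,'red',np.array([.5606,.2775])))
E
```

```text
[0.56306639 0.27556566] [0.56017261 0.27690523] 0.0875760963329715
(array([0.5633, 0.2772]), 27, array([-163., -158., -155., -144., -140., -138., -132., -129., -123.,
       -121.,   79.,   85.,   94.,  101.,  106.,  109.,  116.,  121.,
        128.,  131.,  136.,  143.,  147.,  156.,  158.,  168.,  173.]))
```

Red lid at (322,314) over the red mat within 2 mm; lowering.

Request:
{"method": "play_rows", "body": {"deltas": [[[0, 0.1, 0.6], [0, 0, 0], 0], [[0, 0, 1.2], [0, 0, 0], 0], [[0, 0, 1.8], [0, 0, 0], 0], [[0, 0, 1.8], [0, 0, 0], 0], [[0, 0, 1.6], [0, 0, 0], 0], [[0, 0, 1.2], [0, 0, 0], 0], [[0, 0, 0.8], [0, 0, 0], 0], [[0, 0, 0.5], [0, 0, 0], 0], [[0, 0, 0.3], [0, 0, 0], 0], [[0, 0, 0.2], [0, 0, 0], 0], [[0, 0, 0.1], [0, 0, 0], 0], [[0, 0, 0.1], [0, 0, 0], 0]]}}

```text
time: 33.58
tool_pos: [0.5617, 0.2781, 0.1024]
ee_rot: [0.576, 3.087, 0.001]
force: [-1.3, 0.1, -3.4]
finger_gap: 0.0241
grasp_force: 49.5
```

Request:
{"method": "play_rows", "body": {"deltas": [[[0, 0, 0.1], [0, 0, 0], 0], [[0, 0, 0.1], [0, 0, 0], 0], [[0, 0, 0.05], [0, 0, 0], 0], [[0, 0, 0.05], [0, 0, 0], 0], [[0, 0, 0.05], [0, 0, 0], 0], [[0, 0, 0], [0, 0, 0], 0]]}}

```text
time: 34.08
tool_pos: [0.5616, 0.2782, 0.099]
ee_rot: [0.576, 3.087, 0.001]
force: [-0.2, 0.2, 1.5]
finger_gap: 0.0244
grasp_force: 50.1
```

Request:
{"method": "play_rows", "body": {"deltas": [[[0, 0, 0], [0, 0, 0], 0.3], [[0, 0, 0], [0, 0, 0], 0.45], [[0, 0, 0], [0, 0, 0], 0.7], [[0, 0, 0], [0, 0, 0], 0.9], [[0, 0, 0], [0, 0, 0], 1], [[0, 0, 0], [0, 0, 0], 1]]}}

```text
time: 34.58
tool_pos: [0.5614, 0.2779, 0.0983]
ee_rot: [0.576, 3.088, 0.0]
force: [0.9, -0.4, -0.7]
finger_gap: 0.0838
grasp_force: 0.0
```

Request:
{"method": "play_rows", "body": {"deltas": [[[0, 0, -0.5], [0, 0, 0], 1], [[0, 0, -1.0], [0, 0, 0], 1], [[0, 0, -2.0], [0, 0, 0], 1], [[0, 0, -2.5], [0, 0, 0], 1], [[0, 0, -2.5], [0, 0, 0], 1], [[0, 0, -2.0], [0, 0, 0], 1], [[0, 0, -1.5], [0, 0, 0], 1], [[0, 0, -1.0], [0, 0, 0], 1], [[0, 0, -0.5], [0, 0, 0], 1], [[0, 0, 0], [0, 0, 0], 1], [[0, 0, 0], [0, 0, 0], 1], [[0, 0, 0], [0, 0, 0], 1]]}}

```text
time: 35.58
tool_pos: [0.5608, 0.2778, 0.2321]
ee_rot: [-0.576, -3.086, 0.002]
force: [-0.1, 0.6, 0.4]
finger_gap: 0.0851
grasp_force: 0.0
```

```bash
python3 w.py w12; python3 - <<'E'
from h import *
a=imaging.read_camera('scene')[:,:,::-1][130:350,100:500];b=imaging.read_camera('wrist')[:,:,::-1]
cv2.imwrite('pics/end.png',np.vstack([cv2.resize(a,(560,308)),cv2.resize(b,(560,420))[:290]]))
E
```

```text
35.5833 [0.5608 0.2778 0.2321] [-5.7580e-01 -3.0864e+00  1.6000e-03] [ 0.34  0.54  1.24  0.    1.37 -0.86] [-0.1  0.6  0.4]
```

View pics/end.png

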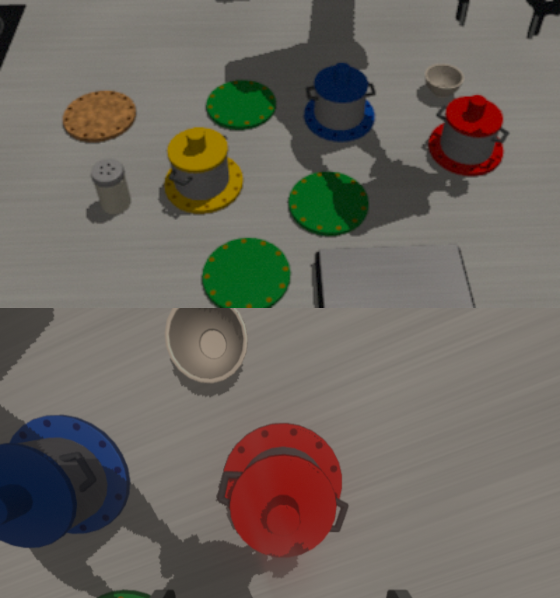

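All three pots stand upright on their matching mats: yellow at (198,170), blue at (340,100) and red at (470,130) in the scene half. The cork mat is empty, and the shaker and bowl have not moved.

```bash
python3 -c "
from workcell import workorder
print(workorder.sign_off())"
```

```text
the job is handed in; nothing more can be done
None
```

The job is handed in at about 36 s: all three pots stand upright on the mats matching their lids, yellow and blue measured within about 4 mm of centre and red about 2 mm off just before lowering, with the shaker and bowl left where they were.

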